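# Ready a bench turret punch: index the big punch under the ram and shut the slug drawer

### The arm

A 7-joint arm with a two-finger parallel gripper is mounted at the origin on the work surface. World frame = base frame: x ahead of the robot, y to its left, z up, the work surface at z = 0. Lengths are in m, angles in rad, forces in N, time in s.
With the tool pointing down it reaches from about 0.4 to 0.875 m from the base axis. Payload 19.3 kg.
Tool frame: the origin (TCP) lies on the mounting face of the last link; the fingertips stand 173 mm ahead of it and the grasp point (between the pads) lies 155 mm ahead of it; z points along the fingers, y is the line along which they close (so a half turn about z gives the same grasp; the last joint's range is limited). The gripper opens to 85 mm and grips with 20 to 120 N. Pads are 22 mm wide; open, the fingers measure 114 mm over their backs; the gripper's body (76 mm by 85 mm) begins 54 mm behind the grasp point. The pads swing forward as they close: fully open they stand 13 mm farther back than shut.
Start: joints at [1.096, 0.521, -0.036, 1.599, 0.021, 1.021, -0.113], TCP at [0.246, -0.574, 0.405] pointing down, gripper open.
Joint ranges: [-2.91, 2.91], [-0.3, 2.13], [-1.5, 1.42], [0.17, 2.43], [-1.26, 4.41], [0.16, 1.93], [-2.52, 2.52]. Speed limits (rad/s): [1.89, 1.89, 2.39, 2.39, 3.01, 3.01, 3.01].

### API

Orientations are given as a 3x3 rotation matrix whose columns are the frame's x, y, z axes.
In Python, from plant import ctrl gives the robot as it stands.
- The arm moves only by the shell command python3 -m inch 'ROWS'. ROWS is JSON, a list of rows, each an object of numbers: "ax", "ay", "az": the turn, a rotation vector about the tool's x, y, z in rad; "x", "y", "z": the shift along the tool's x, y, z in m; "grip": the opening, from 0 (shut) to 1 (fully open). In form: [{"ax": .., "ay": .., "az": .., "x": .., "y": .., "z": .., "grip": ..}, ...]. A call has 1 to 10 rows; each row shifts and turns the commanded pose from where the row before left it, along the tool's axes as they then stand; what a row does not reach is not made up. A row lasts 1/8 s, in which the tool goes at most 62.5 mm and 10.7 degrees, less where a joint would pass 70% of its speed; a pose out of reach is approached as far as the arm can. A call is refused whole if a number of a shift passes 0.0625 or a number of a turn 0.188, either way. A call with a gripper value outside its range is refused whole. The fingers move at their own pace and stop on an object; the grip force is fixed at half the most. Time passes only in rows, so rows that do not move let the fingers close. It gives the time, the measured TCP pose, the force, the opening and the grip force at its end, in the units of the state.
- ctrl.observe(): the state, without advancing time (a new reading comes with each control period).
- ctrl.camera(name): name is "side" or "top"; returns a dict with "pixels" (480x640x3 uint8, red, green, blue), "mtx" (3x3 intrinsics, pixels), "origin" and "rotation" of the camera in the world. Camera axes: x right, y up, looking along -z (the intrinsics and any distortion apply to the point x, -y, -z); pixel columns grow to the right and rows downward; lengths in m; the calibration is good to about 2 mm. A picture is of the moment at which its call begins. There is no depth.
- ctrl.sign_off(): hands the job in; it is judged then, once.
The state is a dict: "clock": time; "joint_pos": joint angles; "joint_vel": joint speeds; "effort": joint torques, N m; "ee_pos": TCP position; "tool_rot": TCP orientation; "wrist_force": force on the tool from outside, world axes, zero at the start; "ft_torque": the same for the moment, N m; "opening": opening from 0.0 (shut) to 1.0 (fully open); "finger_force": force on a finger pad.
Only numpy, scipy, OpenCV 4.12 (cv2) and the standard library are available. Lean on these libraries where they do the work, as an engineer would, in place of code of your own. Each camera call takes 0.05 s, during which the arm holds its last target. There are 200 camera calls.

### The job

Get the hand turret punch ready for the big hole: turn its turret, either way round, until the punch with the widest head has clicked in right under the ram, and push the slug drawer in until it snaps home. Leave the oil can, the file and the pile of blanks where they are.

Things in the scene. Friction and masses are not known exactly. Their poses are not given: they have to be found in the camera images.
- press: Hand turret punch bolted to the bench, dark cast iron C-frame. Origin on the bench under the turret's axis; x points from the turret to the spine (away from the operator), y to the press's left, z up. Base 84 mm high, x -130 to 270, y -120 to 120 mm. Spine x 142 to 268, y -40 to 40, up to 384 mm high. Upper arm and head overhang the work station only; the rest of the turret is open from above.
- head_front (a point): Middle of the lower front edge of the fixed head, at (63, 0, 212) mm in the press's frame (axes as the press's). Head and upper arm are one block 70 mm wide, from here back to the spine and up to 384 mm. The press's operating lever is parked and fixed, a bar on the press's left rising from (165, 62, 345) mm to a black grip ending at (222, 88, 625) mm: keep clear of it.
- ram (a point): Centre of the ram's flat underside (34 mm across, 200 mm above the bench), at (90, 0, 200) mm in the press's frame, 4 mm above the punch heads' tops.
- turret_top (a point): On the turret's axis, on top of its upper plate, 160 mm above the bench; x axis to the big punch. Two steel plates 240 mm across, 92 to 117 and 135 to 160 mm up. Eight punches on it, 45 degrees apart, axes 90 mm from the turret's; their heads top out at 196 mm and can be pushed sideways like upright pins. Head diameters anticlockwise from above: 36 (big), 18, 18, 20, 20, 22, 22, 24 mm.
- index_plate (a point): On the turret's axis, top of the scalloped index plate (8 lobes, 101 mm across, from 160 to 174 mm above the bench; a nut on it reaches 190 mm). On its side towards the ram a spring-loaded roller under the head sits in a scallop at each of the 8 stations; the roller and its pin lie 43 to 65 mm from the axis.
- turret (a joint): Turn of the turret, rad, anticlockwise from above positive, 0 (or a whole turn, 6.283) when the big punch is under the ram; turns either way without end. It clicks into a station every 0.785 rad: leaving one takes about 0.6 N m (7 N at a punch head), and from 0.45 rad on it is drawn into the next by itself, to within 0.02 rad.
- big_punch (a point): Centre of the top of the big punch's head (36 mm across), 196 mm above the bench, 90 mm from the turret's axis.
- drawer_pull (a point): Middle of the front edge of the slug drawer's pull lip, 53 mm above the bench; axes as the press's. The drawer sits in the base under the work station and opens to the press's right (-y). Front panel 106 mm wide, 9 to 59 mm above the bench, 20 mm behind the lip's edge; lip 70 mm wide, 6 mm thick. Shut, this point is at (90, -150, 53) mm in the press's frame.
- drawer (a joint): How far the drawer is open, m: 0 fully home (a fixed stop), 0.11 at most. It slides with 1 to 2 N; from 15 mm to 6 mm open a sprung catch resists with up to 9 N, past that it draws the drawer home and holds it.
- oilcan: Aluminium oil can with a thin brass spout, loose, 66 mm across and 88 mm high, the spout reaching 30 mm to its -y side and 163 mm up. Origin under its centre. Stands on the press's right, in front of the drawer's near side. Not to be moved.
- blanks: Pile of steel blanks, loose, 66 x 50 x 15 mm, one piece. Origin under its centre. Lies on the press's right, behind the drawer. Not to be moved.
- file: Hand file with a white handle, loose, 280 mm long: blade to +x (to 160 mm from the origin, 22 mm wide), handle to -x (to -120 mm, 26 mm thick). Lies on the press's left. Not to be moved.

How it is judged:
By the outcome, as a careful person would: the job done as asked, in the order asked, and still so for the second after the job is handed in, with the robot touching nothing.
It also fails if it takes over 64 s, if anything falls off the work surface, if the arm or the gripper's body presses on something with over 40 N, if the wrist force passes 120 N, or if a joint passes its speed limit or range.

## Working session

There is one attempt and no reset: what is moved stays moved. The work goes in short steps, Python scripts to look and compute and a shell command to move; the robot and the scene stay as the last step left them, time stands still between calls to the robot, and variables do not carry over. Pictures are saved under pics/ and viewed, at most 10 in all, crops included, and the job is handed in when it is done.

```bash
ls; mkdir -p pics; python3 - <<'E'
from plant import ctrl
import cv2,numpy as np,pickle
o=ctrl.observe(); print(o['clock'],o['ee_pos'],o['tool_rot'])
np.set_printoptions(precision=5,suppress=True)
for n in('side','top'):
    c=ctrl.camera(n); pickle.dump(c,open(f'{n}0.pkl','wb')); cv2.imwrite(f'pics/{n}0.png',c['pixels'][:,:,::-1]); print(n,c['mtx'],c['origin'],c['rotation'],[k for k in c])
E
```

```text
pics
0.0 [ 0.24605476 -0.57437374  0.4041022 ] [[ 9.19199944e-01  3.93790753e-01 -5.52099871e-04]
 [ 3.93791130e-01 -9.19199339e-01  1.05924049e-03]
 [-9.03707246e-05 -1.19106583e-03 -9.99999287e-01]]
side [[484.09234   0.      326.65075]
 [  0.      484.09234 236.36667]
 [  0.        0.        1.     ]] [0.38279 0.25759 1.01779] [[-0.68506  0.6858  -0.24571]
 [-0.72846 -0.64815  0.22192]
 [-0.00706  0.33101  0.9436 ]] ['pixels', 'mtx', 'origin', 'rotation']
top [[502.05037   0.      320.96591]
 [  0.      502.05037 236.84023]
 [  0.        0.        1.     ]] [0.38847 0.05077 1.11912] [[-0.00275  0.97421 -0.22561]
 [-0.99999 -0.00363 -0.0035 ]
 [-0.00423  0.22559  0.97421]] ['pixels', 'mtx', 'origin', 'rotation']
```

View pics/side0.png

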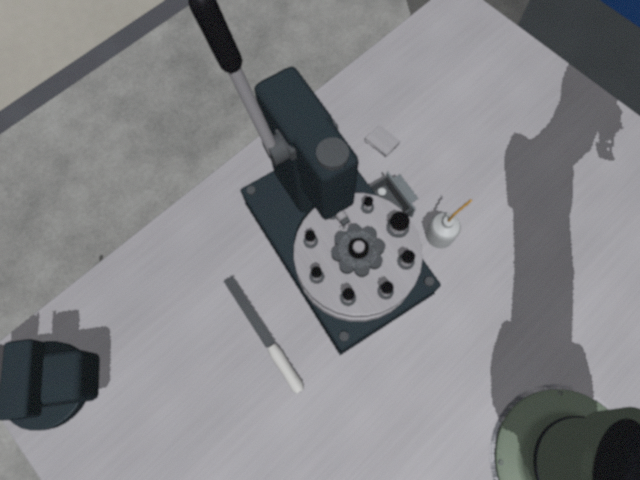

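View pics/top0.png

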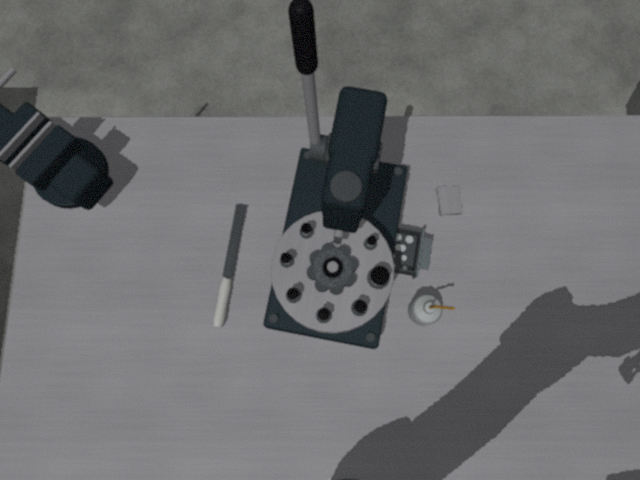

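Side view: turret nut at about (359,247), big punch (399,221), drawer to its right (400,190). In the top view the nut is at (333,267), big punch (380,275), oil can (428,308). Next, enlarged crops.

```bash
python3 - <<'E'
import cv2,pickle
t=pickle.load(open('top0.pkl','rb'))['pixels'][:,:,::-1]; s=pickle.load(open('side0.pkl','rb'))['pixels'][:,:,::-1]
a=cv2.resize(t[135:355,255:475],(792,594),interpolation=cv2.INTER_CUBIC)
b=cv2.resize(s[150:360,235:485],(800,600),interpolation=cv2.INTER_CUBIC)
a=cv2.resize(t[140:350,255:475],None,fx=2.8,fy=2.8,interpolation=cv2.INTER_CUBIC)
b=cv2.resize(s[160:358,235:485],None,fx=3,fy=3,interpolation=cv2.INTER_CUBIC)
import numpy as np
f=lambda i:np.clip(255*(i/255.)**.6,0,255).astype('uint8')
cv2.imwrite('pics/tc.png',f(a)); cv2.imwrite('pics/sc.png',f(b)); print(a.shape,b.shape)
E
```

```text
(588, 616, 3) (594, 750, 3)
```

View pics/tc.png

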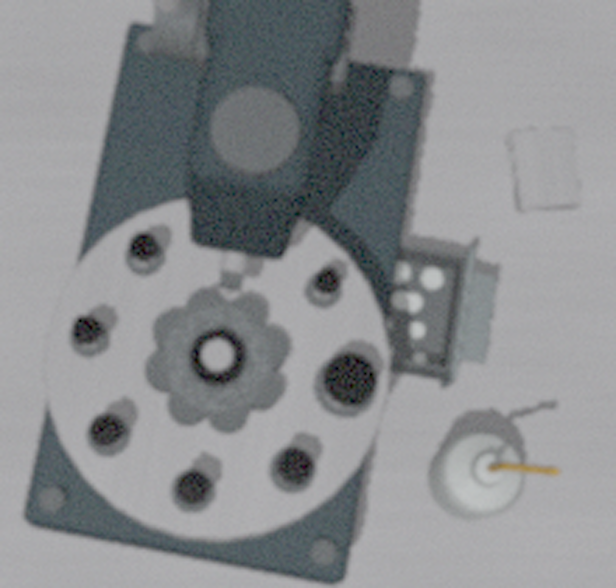

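View pics/sc.png

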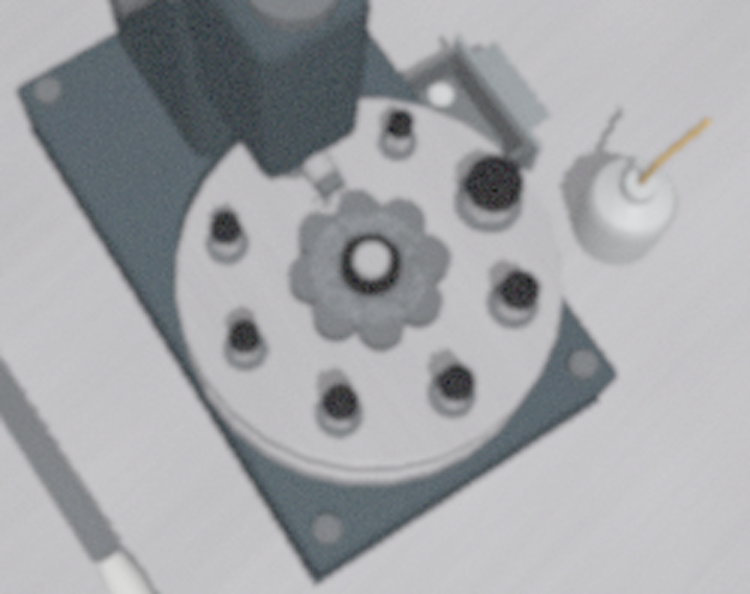

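Top crop: base front corners (28,520) and (340,582), rear corners (133,22) and (430,70), nut (217,354), big punch (350,380), drawer lip front edge (497,264)–(487,367). Side crop: corners (316,580), (613,377), (18,92), nut (371,260), big punch (493,184), lip edge (495,43)–(548,115). The big punch is on the press's right, two clicks clockwise of the ram or so.

```bash
cat > h.py <<'E'
import numpy as np,pickle
from scipy.optimize import least_squares
C={n:pickle.load(open(n+'0.pkl','rb')) for n in('top','side')}
def proj(n,P):
    c=C[n]; q=(np.asarray(P,float)-c['origin'])@c['rotation']; q=q*[1,-1,-1]; u=q@c['mtx'].T; return u[...,:2]/u[...,2:]
def full(n,p): 
    p=np.array(p,float); return (p+.5)/2.8-.5+[255,140] if n=='top' else (p+.5)/3-.5+[235,160]
def tri(a,b): # top px, side px -> 3d
    r=least_squares(lambda X:np.r_[proj('top',X)-a,proj('side',X)-b],[.6,0,.1]); return r.x,np.abs(r.fun).max()
def W(v,P): 
    c,s=np.cos(v[2]),np.sin(v[2]); P=np.asarray(P,float); return np.c_[v[0]+c*P[:,0]-s*P[:,1],v[1]+s*P[:,0]+c*P[:,1],P[:,2]]
E
python3 - <<'E'
from h import *
np.set_printoptions(precision=4,suppress=True)
obs=[]
def A(n,p,P): obs.append((n,full(n,p),P))
for n,l in(('top',[((217,354),(0,0,.19)),((28,520),(-.13,.12,.084)),((340,582),(-.13,-.12,.084)),((430,70),(.27,-.12,.084)),((133,22),(.27,.12,.084))]),
 ('side',[((371,260),(0,0,.19)),((316,580),(-.13,.12,.084)),((613,377),(-.13,-.12,.084)),((18,92),(.27,.12,.084))])):
    for p,P in l:A(n,p,P)
f=lambda v:np.concatenate([proj(n,W(v,[P]))[0]-p for n,p,P in obs])
r=least_squares(f,[.6,0,0],loss='soft_l1'); v=r.x
print('press',v,np.degrees(v[2])); print(f(v).reshape(-1,2))
np.save('press.npy',v)
big=tri(full('top',(350,380)),full('side',(493,184))); print('big',big)
print('nut',tri(full('top',(217,354)),full('side',(371,260))))
d=big[0][:2]-v[:2]; print('r',np.hypot(*d),'turret deg',np.degrees(np.arctan2(d[1],d[0])-v[2]))
l1=tri(full('top',(497,264)),full('side',(495,43)));l2=tri(full('top',(487,367)),full('side',(548,115)));print(l1,l2)
m=(l1[0]+l2[0])/2
R=np.array([[np.cos(v[2]),-np.sin(v[2])],[np.sin(v[2]),np.cos(v[2])]])
print('lip in press',(m[:2]-v[:2])@R, 'l1',(l1[0][:2]-v[:2])@R,'l2',(l2[0][:2]-v[:2])@R)
# pts on z
def onz(n,p,z): return least_squares(lambda X:proj(n,[X[0],X[1],z])-full(n,p),[.6,0]).x
for nm,n,p,z in(('can top','top',(490,467),.088),('can sideview','side',(635,185),.1),('spout tip','top',(560,471),.163),('spout tip s','side',(708,120),.163)):
    q=onz(n,p,z);print(nm,q,(q-v[:2])@R)
for n,pts in(('top',[(146,247),(90,329),(110,430),(194,487),(295,466),(327,280)]),('side',[(399,124),(226,227),(244,336),(340,402),(455,383),(518,290)])):
    for p in pts:
        q=(onz(n,p,.196)-v[:2])@R; print(n,q,np.hypot(*q),np.degrees(np.arctan2(q[1],q[0])))
E
```

```text
press [ 0.5461  0.034  -0.198 ] -11.3472808865317
[[-0.3889  0.5932]
 [-3.8092  0.7194]
 [ 1.163   2.0446]
 [-0.0028  0.9736]
 [-1.3966 -1.5824]
 [-0.0876 -0.4849]
 [-0.4254 -2.0712]
 [ 3.399  -0.2278]
 [-2.101  -2.8607]]
big (array([ 0.5302, -0.0559,  0.1844]), np.float64(0.047521013216851316))
nut (array([0.5473, 0.033 , 0.1844]), np.float64(0.4736154408962534))
r 0.09125675411670153 turret deg -88.73216697907087
(array([ 0.6373, -0.1901,  0.0451]), np.float64(2.4299364159383856)) (array([ 0.5638, -0.1788,  0.0394]), np.float64(0.8147425137344158))
lip in press [ 0.0963 -0.2035] l1 [ 0.1335 -0.2018] l2 [ 0.0592 -0.2052]
can top [ 0.4806 -0.167 ] [-0.0247 -0.2099]
can sideview [ 0.4786 -0.1568] [-0.0287 -0.2003]
spout tip [ 0.4711 -0.1982] [-0.0279 -0.2424]
spout tip s [ 0.47   -0.1953] [-0.0296 -0.2398]
top [0.063  0.0604] 0.08727144942169479 43.825503269187074
top [0.0004 0.0858] 0.08583407057591882 89.71607414206417
top [-0.063   0.0588] 0.08622209701206876 136.9842116627771
top [-0.0888 -0.0025] 0.0888192248050129 -178.39525349889473
top [-0.0627 -0.0646] 0.08997893006032678 -134.14449062896819
top [ 0.064  -0.0637] 0.0903120720475455 -44.82968123755911
side [ 0.0623 -0.061 ] 0.08715207001265102 -44.409818721980336
side [0.0613 0.0641] 0.0886626459963642 46.28774723842218
side [-0.0021  0.0902] 0.09025215241375163 91.34785927605664
side [-0.0649  0.0639] 0.09104337728563651 135.46080943665692
side [-0.0907  0.0015] 0.09069398940681797 179.06943638993488
side [-0.0639 -0.0616] 0.0888098575586819 -136.05041224641224
```

```bash
cat >> h.py <<'E'
v=np.load('press.npy') if __import__('os').path.exists('press.npy') else None
if v is not None: v=np.array([.5465,.0335,-.198])
def pose():
    from plant import ctrl
    o=ctrl.observe(); return o['ee_pos'],o['tool_rot'],o
def rows(wps,p=None,a=None):
    """wps: list of (press xy, z, world angle of tool y); one row each; shift in axes at row start"""
    P,R,o=pose(); p=np.array(P if p is None else p); a=np.arctan2(R[1,1],R[0,1]) if a is None else a
    for q,z,b in wps:
        t=np.r_[W(v,[[q[0],q[1],0]])[0,:2],z]; d=t-p
        ty=np.array([np.cos(a),np.sin(a),0]); tx=np.array([-np.sin(a),np.cos(a),0])
        az=-((b-a+np.pi)%(2*np.pi)-np.pi)
        print('x %.4f y %.4f z %.4f az %.4f'%(d@tx,d@ty,-d[2],az)); p,a=t,b
def cur():
    P,R,o=pose(); c,s=np.cos(v[2]),np.sin(v[2]); d=P[:2]-v[:2]
    print('t',o['clock'],'press xy',[round(x,4) for x in(c*d[0]+s*d[1],-s*d[0]+c*d[1])],'z',P[2].round(4),'yaw',np.degrees(np.arctan2(R[1,1],R[0,1])-v[2]),'F',np.round(o['wrist_force'],1),'q',np.round(o['joint_pos'],2),'tz',np.round(R[:,2],3))
E
python3 - <<'E'
from h import *
P,R,o=pose();a=np.arctan2(R[1,1],R[0,1]); print(a)
c,s=np.cos(v[2]),np.sin(v[2]); d=P[:2]-v[:2]; s0=np.array([c*d[0]+s*d[1],-s*d[0]+c*d[1]])
g=np.array([-.09,0]);b=v[2]-np.pi/2
rows([(s0+(g-s0)*k/14,.404,a+(b-a)*k/14) for k in range(1,15)])
E
```

```text
-1.166064199391737
x 0.0315 y -0.0351 z 0.0002 az 0.0431
x 0.0300 y -0.0364 z -0.0000 az 0.0431
x 0.0284 y -0.0377 z -0.0000 az 0.0431
x 0.0267 y -0.0389 z -0.0000 az 0.0431
x 0.0250 y -0.0400 z -0.0000 az 0.0431
x 0.0233 y -0.0410 z -0.0000 az 0.0431
x 0.0215 y -0.0420 z -0.0000 az 0.0431
x 0.0197 y -0.0429 z -0.0000 az 0.0431
x 0.0178 y -0.0437 z -0.0000 az 0.0431
x 0.0159 y -0.0444 z -0.0000 az 0.0431
x 0.0140 y -0.0451 z -0.0000 az 0.0431
x 0.0120 y -0.0456 z -0.0000 az 0.0431
x 0.0101 y -0.0461 z -0.0000 az 0.0431
x 0.0081 y -0.0465 z -0.0000 az 0.0431
```

```bash
python3 -m inch '[{"x":0.031,"y":-0.035,"az":0.043,"grip":0.4},{"x":0.030,"y":-0.036,"az":0.043,"grip":0.4},{"x":0.028,"y":-0.038,"az":0.043,"grip":0.4},{"x":0.027,"y":-0.039,"az":0.043,"grip":0.4},{"x":0.025,"y":-0.040,"az":0.043,"grip":0.4},{"x":0.023,"y":-0.041,"az":0.043,"grip":0.4},{"x":0.021,"y":-0.042,"az":0.043,"grip":0.4}]'
python3 - <<'E'
from h import *
cur()
P,R,o=pose();a=np.arctan2(R[1,1],R[0,1])
c,s=np.cos(v[2]),np.sin(v[2]); d=P[:2]-v[:2]; s0=np.array([c*d[0]+s*d[1],-s*d[0]+c*d[1]])
g=np.array([-.09,0]);b=v[2]-np.pi/2
rows([(s0+(g-s0)*k/8,.404,a+(b-a)*k/8) for k in range(1,9)])
E
```

```text
t 0.1 press xy [np.float64(-0.175), np.float64(-0.6551)] z 0.4042 yaw -55.46599292285754 F [-0.  -0.8  0.7] q [ 1.1   0.52 -0.04  1.6   0.02  1.02 -0.11] tz [-0.     0.001 -1.   ]
x 0.0552 y -0.0614 z 0.0002 az 0.0753
x 0.0504 y -0.0654 z -0.0000 az 0.0753
x 0.0453 y -0.0690 z -0.0000 az 0.0753
x 0.0400 y -0.0722 z -0.0000 az 0.0753
x 0.0344 y -0.0750 z -0.0000 az 0.0753
x 0.0287 y -0.0774 z -0.0000 az 0.0753
x 0.0228 y -0.0794 z -0.0000 az 0.0753
x 0.0168 y -0.0809 z -0.0000 az 0.0753invalid input
```

```bash
python3 -m inch '[{"ax":0,"ay":0,"az":0.043,"x":0.031,"y":-0.035,"z":0,"grip":0.4},{"ax":0,"ay":0,"az":0.043,"x":0.030,"y":-0.036,"z":0,"grip":0.4},{"ax":0,"ay":0,"az":0.043,"x":0.028,"y":-0.038,"z":0,"grip":0.4},{"ax":0,"ay":0,"az":0.043,"x":0.027,"y":-0.039,"z":0,"grip":0.4},{"ax":0,"ay":0,"az":0.043,"x":0.025,"y":-0.040,"z":0,"grip":0.4},{"ax":0,"ay":0,"az":0.043,"x":0.023,"y":-0.041,"z":0,"grip":0.4},{"ax":0,"ay":0,"az":0.043,"x":0.021,"y":-0.042,"z":0,"grip":0.4}]'
python3 - <<'E'
from h import *
cur()
P,R,o=pose();a=np.arctan2(R[1,1],R[0,1])
c,s=np.cos(v[2]),np.sin(v[2]); d=P[:2]-v[:2]; s0=np.array([c*d[0]+s*d[1],-s*d[0]+c*d[1]])
g=np.array([-.09,0]);b=v[2]-np.pi/2
rows([(s0+(g-s0)*k/8,.404,a+(b-a)*k/8) for k in range(1,9)])
E
```

```text
clock: 0.98
ee_pos: [0.351, -0.2607, 0.4046]
tool_rot: [[0.995, 0.102, -0.0], [0.102, -0.995, 0.0], [-0.0, -0.0, -1.0]]
wrist_force: [1.4, -0.2, -0.1]
opening: 0.398
finger_force: 0.0
t 0.975 press xy [np.float64(-0.1338), np.float64(-0.3269)] z 0.4046 yaw -72.79139783273368 F [ 1.4 -0.2 -0.1] q [ 0.58  0.22 -0.09  2.07  0.03  0.85 -0.99] tz [-0.  0. -1.]
x 0.0173 y -0.0374 z 0.0006 az 0.0375
x 0.0159 y -0.0380 z -0.0000 az 0.0375
x 0.0145 y -0.0386 z -0.0000 az 0.0375
x 0.0130 y -0.0391 z -0.0000 az 0.0375
x 0.0115 y -0.0396 z -0.0000 az 0.0375
x 0.0100 y -0.0400 z -0.0000 az 0.0375
x 0.0085 y -0.0403 z -0.0000 az 0.0375
x 0.0070 y -0.0406 z -0.0000 az 0.0375
```

```bash
python3 -m inch '[{"ax":0,"ay":0,"az":0.0375,"x":0.017,"y":-0.0374,"z":0,"grip":0.4},{"ax":0,"ay":0,"az":0.0375,"x":0.016,"y":-0.038,"z":0,"grip":0.4},{"ax":0,"ay":0,"az":0.0375,"x":0.0145,"y":-0.0386,"z":0,"grip":0.4},{"ax":0,"ay":0,"az":0.0375,"x":0.013,"y":-0.039,"z":0,"grip":0.4},{"ax":0,"ay":0,"az":0.0375,"x":0.0115,"y":-0.0396,"z":0,"grip":0.4},{"ax":0,"ay":0,"az":0.0375,"x":0.010,"y":-0.040,"z":0,"grip":0.4},{"ax":0,"ay":0,"az":0.0375,"x":0.0085,"y":-0.040,"z":0,"grip":0.4},{"ax":0,"ay":0,"az":0.0375,"x":0.007,"y":-0.0406,"z":0,"grip":0.4},{"ax":0,"ay":0,"az":0,"x":0,"y":0,"z":0,"grip":0.4}]'
python3 - <<'E'
from h import *
import cv2
cur()
b=v[2]-np.pi/2
rows([((-.09,0),.404,b),((-.09,0),.345,b)])
from plant import ctrl
f=lambda i:np.clip(255*(i/255.)**.6,0,255).astype('uint8')
ims=[]
for n in('top','side'):
    i=ctrl.camera(n)['pixels'][:,:,::-1]; i=i[130:370,225:425] if n=='top' else i[140:380,260:460]
    ims.append(cv2.resize(i,None,fx=2,fy=2,interpolation=cv2.INTER_CUBIC))
cv2.imwrite('pics/a.png',f(np.hstack(ims)))
E
```

```text
clock: 2.1
ee_pos: [0.4576, 0.052, 0.4045]
tool_rot: [[0.981, -0.192, -0.0], [-0.192, -0.981, 0.001], [-0.0, -0.001, -1.0]]
wrist_force: [-0.5, -0.6, 0.3]
opening: 0.399
finger_force: 0.0
t 2.1 press xy [np.float64(-0.0908), np.float64(0.0006)] z 0.4045 yaw -89.69812925311022 F [-0.5 -0.6  0.3] q [-0.02  0.27 -0.26  2.01  0.09  0.88 -2.1 ] tz [-0.     0.001 -1.   ]
x 0.0008 y 0.0006 z 0.0005 az 0.0053
x 0.0000 y 0.0000 z 0.0590 az -0.0000
```

View pics/a.png

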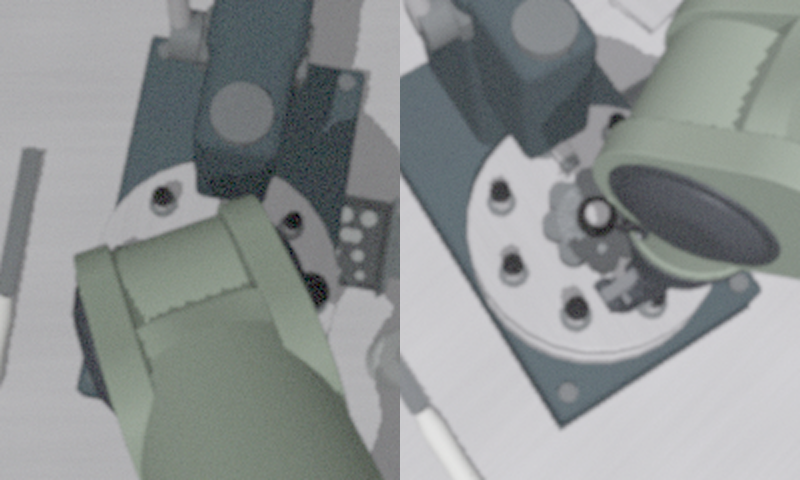

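```bash
python3 - <<'E'
from h import *
P,R,o=pose()
for dy in(-.03,-.017,0,.017,.03):
  for d in(.165,.12):
    q=proj('side',P+R[:,1]*dy+R[:,2]*d); print(dy,d,((q-[260,140])*2+[400,0]).round())
E
```

```text
-0.03 0.165 [632. 299.]
-0.03 0.12 [637. 285.]
-0.017 0.165 [645. 290.]
-0.017 0.12 [651. 277.]
0 0.165 [662. 280.]
0 0.12 [669. 266.]
0.017 0.165 [679. 269.]
0.017 0.12 [687. 254.]
0.03 0.165 [692. 261.]
0.03 0.12 [700. 246.]
```

The picture shows the left finger at (620,290) and the 180° punch at (655,300) between the fingers, as projected. Now I'll descend around it.

```bash
python3 -m inch '[{"ax":0,"ay":0,"az":0.005,"x":0.001,"y":0.0005,"z":0.02,"grip":0.4},{"ax":0,"ay":0,"az":0,"x":0,"y":0,"z":0.02,"grip":0.4},{"ax":0,"ay":0,"az":0,"x":0,"y":0,"z":0.018,"grip":0.4},{"ax":0,"ay":0,"az":0,"x":0,"y":0,"z":0,"grip":0.4}]'
python3 - <<'E'
from h import *
cur()
t=np.radians(5)
rows([((-.09*np.cos(k*t),-.09*np.sin(k*t)),.346,v[2]-np.pi/2+k*t) for k in range(1,11)])
E
```

```text
clock: 2.7
ee_pos: [0.4577, 0.0477, 0.3459]
tool_rot: [[0.98, -0.201, -0.002], [-0.201, -0.98, -0.001], [-0.002, 0.001, -1.0]]
wrist_force: [0.0, 0.3, 0.8]
opening: 0.4
finger_force: 0.0
t 2.7 press xy [np.float64(-0.0899), np.float64(-0.0035)] z 0.3459 yaw -90.2470558481046 F [0.  0.3 0.8] q [-0.03  0.36 -0.25  2.07  0.13  0.73 -2.13] tz [-0.002 -0.001 -1.   ]
x 0.0002 y 0.0043 z -0.0001 az -0.0916
x 0.0003 y 0.0078 z -0.0000 az -0.0873
x 0.0003 y 0.0078 z -0.0000 az -0.0873
x 0.0003 y 0.0078 z -0.0000 az -0.0873
x 0.0003 y 0.0078 z -0.0000 az -0.0873
x 0.0003 y 0.0078 z -0.0000 az -0.0873
x 0.0003 y 0.0078 z -0.0000 az -0.0873
x 0.0003 y 0.0078 z -0.0000 az -0.0873
x 0.0003 y 0.0078 z -0.0000 az -0.0873
x 0.0003 y 0.0078 z -0.0000 az -0.0873
```

```bash
python3 -m inch '[{"ax":0,"ay":0,"az":-0.087,"x":0.0003,"y":0.0043,"z":0,"grip":0.4},{"ax":0,"ay":0,"az":-0.087,"x":0.0003,"y":0.0078,"z":0,"grip":0.4},{"ax":0,"ay":0,"az":-0.087,"x":0.0003,"y":0.0078,"z":0,"grip":0.4},{"ax":0,"ay":0,"az":-0.087,"x":0.0003,"y":0.0078,"z":0,"grip":0.4},{"ax":0,"ay":0,"az":-0.087,"x":0.0003,"y":0.0078,"z":0,"grip":0.4},{"ax":0,"ay":0,"az":-0.087,"x":0.0003,"y":0.0078,"z":0,"grip":0.4}]'
python3 - <<'E'
from h import *
cur()
t=np.radians(5)
rows([((-.09*np.cos(k*t),-.09*np.sin(k*t)),.346,v[2]-np.pi/2+k*t) for k in range(7,17)])
E
```

```text
clock: 3.45
ee_pos: [0.4612, 0.0053, 0.3475]
tool_rot: [[0.948, 0.318, 0.0], [0.318, -0.948, -0.0], [0.0, 0.0, -1.0]]
wrist_force: [-0.7, 1.3, -1.7]
opening: 0.399
finger_force: 0.9
t 3.45 press xy [np.float64(-0.078), np.float64(-0.0444)] z 0.3475 yaw -60.140519596592 F [-0.7  1.3 -1.7] q [ 0.15  0.36 -0.36  2.06  0.18  0.75 -1.57] tz [ 0. -0. -1.]
x 0.0002 y 0.0084 z 0.0015 az -0.0897
x 0.0003 y 0.0078 z -0.0000 az -0.0873
x 0.0003 y 0.0078 z -0.0000 az -0.0873
x 0.0003 y 0.0078 z -0.0000 az -0.0873
x 0.0003 y 0.0078 z -0.0000 az -0.0873
x 0.0003 y 0.0078 z -0.0000 az -0.0873
x 0.0003 y 0.0078 z -0.0000 az -0.0873
x 0.0003 y 0.0078 z -0.0000 az -0.0873
x 0.0003 y 0.0078 z -0.0000 az -0.0873
x 0.0003 y 0.0078 z -0.0000 az -0.0873
```

```bash
python3 -m inch '[{"ax":0,"ay":0,"az":-0.087,"x":0.0003,"y":0.0084,"z":0.001,"grip":0.4},{"ax":0,"ay":0,"az":-0.087,"x":0.0003,"y":0.0078,"z":0,"grip":0.4},{"ax":0,"ay":0,"az":-0.087,"x":0.0003,"y":0.0078,"z":0,"grip":0.4},{"ax":0,"ay":0,"az":-0.087,"x":0.0003,"y":0.0078,"z":0,"grip":0.4},{"ax":0,"ay":0,"az":-0.087,"x":0.0003,"y":0.0078,"z":0,"grip":0.4},{"ax":0,"ay":0,"az":-0.087,"x":0.0003,"y":0.0078,"z":0,"grip":0.4},{"ax":0,"ay":0,"az":-0.087,"x":0.0003,"y":0.0078,"z":0,"grip":0.4},{"ax":0,"ay":0,"az":-0.087,"x":0.0003,"y":0.0078,"z":0,"grip":0.4},{"ax":0,"ay":0,"az":-0.087,"x":0.0003,"y":0.0078,"z":0,"grip":0.4},{"ax":0,"ay":0,"az":-0.087,"x":0.0003,"y":0.0078,"z":0,"grip":0.4}]'
python3 - <<'E'
from h import *
cur()
t=np.radians(5)
rows([((-.09*np.cos(k*t),-.09*np.sin(k*t)),.346,v[2]-np.pi/2+k*t) for k in range(17,19)])
E
```

```text
clock: 4.7
ee_pos: [0.5132, -0.0508, 0.3466]
tool_rot: [[0.369, 0.929, 0.0], [0.929, -0.369, -0.001], [-0.0, 0.001, -1.0]]
wrist_force: [0.1, -0.6, 1.1]
opening: 0.399
finger_force: 0.0
t 4.7 press xy [np.float64(-0.016), np.float64(-0.0892)] z 0.3466 yaw -10.317812507672585 F [ 0.1 -0.6  1.1] q [ 0.39  0.47 -0.53  1.92  0.32  0.83 -0.69] tz [ 0.    -0.001 -1.   ]
x 0.0010 y 0.0081 z 0.0006 az -0.0928
x 0.0003 y 0.0078 z -0.0000 az -0.0873
```

```bash
python3 -m inch '[{"ax":0,"ay":0,"az":-0.09,"x":0.001,"y":0.0081,"z":0,"grip":0.4},{"ax":0,"ay":0,"az":-0.087,"x":0.0003,"y":0.0078,"z":0,"grip":0.4},{"ax":0,"ay":0,"az":0,"x":0,"y":0,"z":0,"grip":0.4},{"ax":0,"ay":0,"az":0,"x":0,"y":0,"z":0,"grip":0.4}]'
python3 - <<'E'
from h import *
cur()
b=v[2]
rows([((0,-.09),.346,b),((.0,-.09),.404,b),((.0,-.25),.404,b),((.097,-.25),.404,b)])
def onz(n,p,z): return least_squares(lambda X:proj(n,[X[0],X[1],z])-full(n,p),[.6,0]).x
c,s=np.cos(v[2]),np.sin(v[2]); R=np.array([[c,-s],[s,c]])
for p in((508,130),(573,125),(580,208),(517,212)): print((onz('top',p,.015)-v[:2])@R)
E
```

```text
clock: 5.2
ee_pos: [0.5283, -0.0543, 0.3461]
tool_rot: [[0.204, 0.979, 0.0], [0.979, -0.204, -0.0], [-0.0, 0.0, -1.0]]
wrist_force: [-0.3, 0.4, 1.0]
opening: 0.4
finger_force: 0.0
t 5.2 press xy [np.float64(-0.0006), np.float64(-0.0897)] z 0.3461 yaw -0.42882873157028706 F [-0.3  0.4  1. ] q [ 0.41  0.5  -0.57  1.88  0.35  0.86 -0.54] tz [ 0. -0. -1.]
x -0.0003 y 0.0006 z 0.0001 az -0.0075
x 0.0000 y 0.0000 z -0.0580 az -0.0000
x -0.1600 y -0.0000 z -0.0000 az -0.0000
x 0.0000 y 0.0970 z -0.0000 az -0.0000
[ 0.26087797 -0.19752545]
[ 0.27549636 -0.24948681]
[ 0.20603638 -0.26452644]
[ 0.1928128  -0.21474827]
```

```bash
python3 -m inch '[{"ax":0,"ay":0,"az":0,"x":0,"y":0,"z":-0.02,"grip":0.4},{"ax":0,"ay":0,"az":-0.0075,"x":0,"y":0,"z":-0.03,"grip":0.4},{"ax":0,"ay":0,"az":0,"x":0,"y":0,"z":-0.03,"grip":0.4},{"ax":0,"ay":0,"az":0,"x":-0.04,"y":0,"z":-0.02,"grip":0.2},{"ax":0,"ay":0,"az":0,"x":-0.04,"y":0.02,"z":0,"grip":0},{"ax":0,"ay":0,"az":0,"x":-0.04,"y":0.04,"z":0,"grip":0},{"ax":0,"ay":0,"az":0,"x":-0.04,"y":0.037,"z":0,"grip":0},{"ax":0,"ay":0,"az":0,"x":0,"y":0,"z":0,"grip":0}]'
python3 - <<'E'
from h import *
import cv2
from plant import ctrl
cur(); b=v[2]
rows([((.097,-.25),.404,b),((.097,-.25),.213,b)])
f=lambda i:np.clip(255*(i/255.)**.6,0,255).astype('uint8')
ims=[]
for n in('top','side'):
    i=ctrl.camera(n)['pixels'][:,:,::-1]; i=i[140:360,265:465] if n=='top' else i[150:370,280:480]
    ims.append(cv2.resize(i,None,fx=2,fy=2,interpolation=cv2.INTER_CUBIC))
cv2.imwrite('pics/b.png',f(np.hstack(ims)))
E
```

```text
clock: 6.2
ee_pos: [0.593, -0.2333, 0.4447]
tool_rot: [[0.2, 0.98, -0.001], [0.98, -0.2, -0.0], [-0.0, -0.001, -1.0]]
wrist_force: [-0.5, -0.1, -0.6]
opening: 0.003
finger_force: 0.0
t 6.2 press xy [np.float64(0.098), np.float64(-0.2524)] z 0.4447 yaw -0.18315635358645418 F [-0.5 -0.1 -0.6] q [ 0.63  0.55 -0.54  1.5   0.3   1.18 -0.16] tz [-0.001 -0.    -1.   ]
x 0.0024 y -0.0011 z 0.0407 az -0.0032
x 0.0000 y 0.0000 z 0.1910 az -0.0000
```

View pics/b.png

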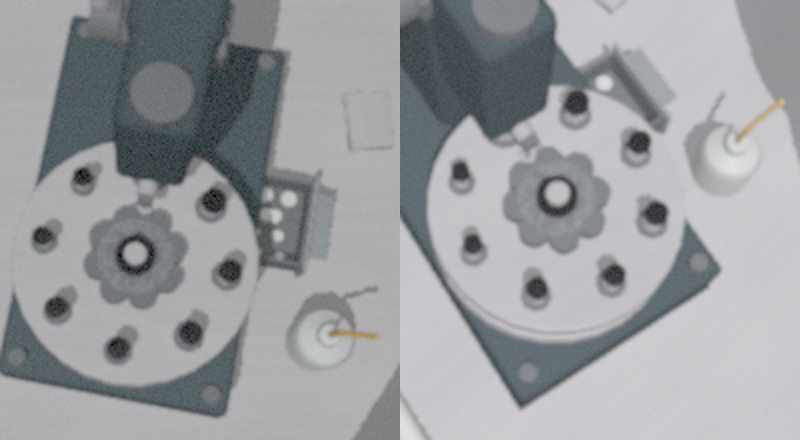

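The big punch has gone under the head and the seven others are at station angles. The drawer is still open, with its lip at (320,225) in the left half. Descending in front of it.

```bash
python3 -m inch '[{"ax":0,"ay":0,"az":-0.003,"x":0.0024,"y":-0.001,"z":0.046,"grip":0},{"ax":0,"ay":0,"az":0,"x":0,"y":0,"z":0.05,"grip":0},{"ax":0,"ay":0,"az":0,"x":0,"y":0,"z":0.05,"grip":0},{"ax":0,"ay":0,"az":0,"x":0,"y":0,"z":0.05,"grip":0},{"ax":0,"ay":0,"az":0,"x":0,"y":0,"z":0.036,"grip":0},{"ax":0,"ay":0,"az":0,"x":0,"y":0,"z":0,"grip":0},{"ax":0,"ay":0,"az":0,"x":0,"y":0,"z":0,"grip":0}]'
python3 - <<'E'
from h import *
cur(); b=v[2]
rows([((.097,-.18),.213,b),((.097,-.161),.213,b)])
E
```

```text
clock: 7.18
ee_pos: [0.5926, -0.2268, 0.2157]
tool_rot: [[0.191, 0.982, 0.002], [0.982, -0.191, -0.0], [-0.0, 0.002, -1.0]]
wrist_force: [0.3, -0.2, 0.7]
opening: -0.001
finger_force: 0.0
t 7.175 press xy [np.float64(0.0964), np.float64(-0.2462)] z 0.2157 yaw 0.33224567491462415 F [ 0.3 -0.2  0.7] q [ 0.56  0.81 -0.44  1.68  0.47  0.76 -0.3 ] tz [ 0.002 -0.    -1.   ]
x 0.0661 y 0.0010 z 0.0027 az 0.0058
x 0.0190 y -0.0000 z -0.0000 az -0.0000
```

```bash
python3 -m inch '[{"ax":0,"ay":0,"az":0.005,"x":0.012,"y":0.001,"z":0.002,"grip":0},{"ax":0,"ay":0,"az":0,"x":0.012,"y":0,"z":0,"grip":0},{"ax":0,"ay":0,"az":0,"x":0.012,"y":0,"z":0,"grip":0},{"ax":0,"ay":0,"az":0,"x":0.01,"y":0,"z":0,"grip":0},{"ax":0,"ay":0,"az":0,"x":0.01,"y":0,"z":0,"grip":0},{"ax":0,"ay":0,"az":0,"x":0.01,"y":0,"z":0,"grip":0}]'
python3 - <<'E'
from h import *
cur(); b=v[2]
rows([((.097,-.161),.213,b)])
E
```

```text
clock: 7.92
ee_pos: [0.6061, -0.1622, 0.2117]
tool_rot: [[0.196, 0.981, -0.0], [0.981, -0.196, -0.0], [-0.0, -0.0, -1.0]]
wrist_force: [-0.8, -1.8, 1.6]
opening: -0.003
finger_force: 0.8
t 7.925 press xy [np.float64(0.0969), np.float64(-0.1801)] z 0.2117 yaw 0.024663375417921785 F [-0.8 -1.8  1.6] q [ 0.45  0.8  -0.44  1.7   0.47  0.74 -0.41] tz [-0. -0. -1.]
x 0.0191 y 0.0001 z -0.0013 az 0.0004
```

```bash
python3 -m inch '[{"ax":0,"ay":0,"az":0,"x":0.006,"y":0,"z":0,"grip":0},{"ax":0,"ay":0,"az":0,"x":0.006,"y":0,"z":0,"grip":0},{"ax":0,"ay":0,"az":0,"x":0.004,"y":0,"z":0,"grip":0},{"ax":0,"ay":0,"az":0,"x":0,"y":0,"z":0,"grip":0}]'
python3 -c "
from h import *
cur()"
python3 -m inch '[{"ax":0,"ay":0,"az":0,"x":0.002,"y":0,"z":0,"grip":0},{"ax":0,"ay":0,"az":0,"x":0.002,"y":0,"z":0,"grip":0},{"ax":0,"ay":0,"az":0,"x":0,"y":0,"z":0,"grip":0}]'
python3 -c "
from h import *
cur()"
```

```text
clock: 8.43
ee_pos: [0.6093, -0.1465, 0.2117]
tool_rot: [[0.196, 0.981, 0.0], [0.981, -0.196, 0.0], [0.001, 0.0, -1.0]]
wrist_force: [0.1, 0.2, -0.3]
opening: -0.0
finger_force: 0.0
t 8.425 press xy [np.float64(0.097), np.float64(-0.1641)] z 0.2117 yaw 0.062191251755459274 F [ 0.1  0.2 -0.3] q [ 0.43  0.8  -0.43  1.7   0.47  0.74 -0.44] tz [ 0.  0. -1.]
clock: 8.8
ee_pos: [0.6099, -0.1432, 0.2116]
tool_rot: [[0.196, 0.981, -0.0], [0.981, -0.196, -0.0], [-0.0, -0.0, -1.0]]
wrist_force: [0.0, -0.8, 0.1]
opening: -0.004
finger_force: 0.6
t 8.8 press xy [np.float64(0.0969), np.float64(-0.1608)] z 0.2116 yaw 0.025437689941206553 F [ 0.  -0.8  0.1] q [ 0.42  0.8  -0.43  1.7   0.47  0.74 -0.44] tz [-0. -0. -1.]
```

```bash
python3 -m inch '[{"ax":0,"ay":0,"az":0,"x":0.002,"y":0,"z":0,"grip":0},{"ax":0,"ay":0,"az":0,"x":0,"y":0,"z":0,"grip":0}]'
python3 -c "
from h import *
cur()"
```

```text
clock: 9.05
ee_pos: [0.61, -0.1427, 0.2117]
tool_rot: [[0.198, 0.98, -0.001], [0.98, -0.198, -0.002], [-0.002, -0.0, -1.0]]
wrist_force: [-1.0, -10.0, 1.5]
opening: 0.002
finger_force: 4.7
t 9.05 press xy [np.float64(0.097), np.float64(-0.1602)] z 0.2117 yaw -0.04641842484415307 F [ -1.  -10.    1.5] q [ 0.42  0.8  -0.43  1.7   0.47  0.74 -0.44] tz [-0.001 -0.002 -1.   ]
```

Firm stop at y = -160 mm (lip at -149), so the drawer is home. Backing off along -y, rising and checking.

```bash
python3 -m inch '[{"ax":0,"ay":0,"az":0,"x":-0.02,"y":0,"z":0,"grip":0},{"ax":0,"ay":0,"az":0,"x":-0.035,"y":0,"z":0,"grip":0},{"ax":0,"ay":0,"az":0,"x":-0.035,"y":0,"z":0,"grip":0},{"ax":0,"ay":0,"az":0,"x":0,"y":0,"z":-0.04,"grip":0},{"ax":0,"ay":0,"az":0,"x":0,"y":0,"z":-0.05,"grip":0},{"ax":0,"ay":0,"az":0,"x":0,"y":0,"z":-0.05,"grip":0},{"ax":0,"ay":0,"az":0,"x":-0.03,"y":0,"z":-0.05,"grip":0},{"ax":0,"ay":0,"az":0,"x":-0.04,"y":0,"z":-0.04,"grip":0},{"ax":0,"ay":0,"az":0,"x":0,"y":0,"z":0,"grip":0}]'
python3 - <<'E'
from h import *
import cv2
from plant import ctrl
cur()
f=lambda i:np.clip(255*(i/255.)**.6,0,255).astype('uint8')
ims=[]
for n in('top','side'):
    i=ctrl.camera(n)['pixels'][:,:,::-1]; i=i[140:360,265:465] if n=='top' else i[150:370,280:480]
    ims.append(cv2.resize(i,None,fx=2,fy=2,interpolation=cv2.INTER_CUBIC))
cv2.imwrite('pics/c.png',f(np.hstack(ims)))
E
```

```text
clock: 10.18
ee_pos: [0.5777, -0.3023, 0.4446]
tool_rot: [[0.202, 0.979, 0.004], [0.979, -0.202, -0.003], [-0.002, 0.004, -1.0]]
wrist_force: [0.6, 0.5, -0.7]
opening: 0.001
finger_force: 0.0
t 10.175 press xy [np.float64(0.0967), np.float64(-0.3231)] z 0.4446 yaw -0.2809212800518901 F [ 0.6  0.5 -0.7] q [ 0.73  0.57 -0.54  1.46  0.31  1.19 -0.05] tz [ 0.004 -0.003 -1.   ]
```

View pics/c.png

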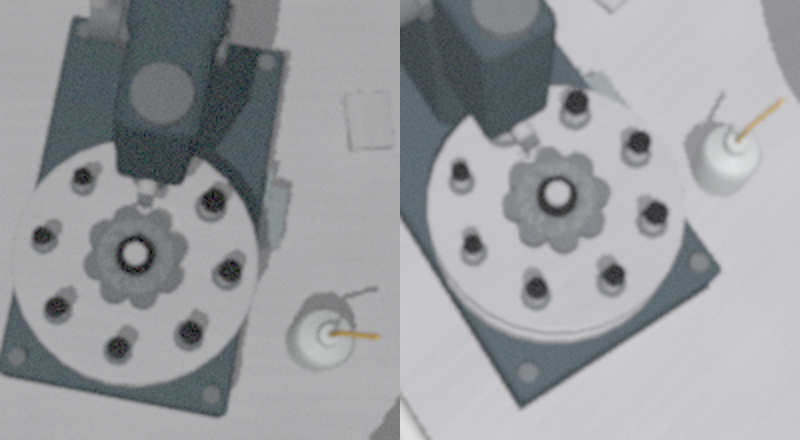

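The drawer is shut, with only its lip showing at (275,215). The turret is in station with the big punch hidden under the head, and the oil can and blanks have not moved. Handing in.

```bash
python3 -c "
from plant import ctrl
print(ctrl.sign_off())"
```

```text
the job is handed in; nothing more can be done
None
```

The job is handed in: the turret went two clicks anticlockwise to put the big punch under the ram (it is hidden there; the other seven sit in station), the drawer was then pushed to its stop, and the oil can, file and blanks were not touched.

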